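# Unlock the index plunger of an inspection fixture and hold it out

### The job

Take the key from its stand, push it fully home in the lock on the indexing fixture, turn it clockwise until it stops so that the lock's arm swings off the plunger's collar, and leave the key there; turn the lock only by the key, not by pushing its arm. Then pull the sprung index plunger straight up by its black knob, fully to its stop, and finish while still holding it there with the gripper, so that the table could be turned. Do not disturb the V-block, magnetic base or ring gauge standing around.

Things in the scene. Friction and masses are not known exactly. Their poses are not given: they have to be found in the camera images.
- fixture: Fixed indexing fixture; origin on the surface midway between plunger axis (its y = -47.5 mm) and lock axis (y = +47.5 mm), both x = 0, z up. Base plate x -42..152, y -132..82 mm, 12 high. Round steel index table 160 mm across, centre x 65, y -47.5, top z 66, 12 dark holes, hub top z 96. Grey bridge x +-22, y -73..77, top z 102 carries lock and plunger.
- keyhole (a point): Steel square boss 34 x 34 x 30 mm turning on the vertical lock axis. Origin: centre of the keyhole mouth on its top, 132 mm above the surface. Hole 13.6 mm square, sides along its x and y, 2 mm chamfer, 25 mm deep. A flat steel arm (16 wide, 6 thick, top 8 mm below the origin) reaches 81 mm along its -y; locked, its end lies 2 mm above the plunger's collar and blocks it.
- lock (a joint): Lock angle (rad): starts 0 to 0.12 (0 = locked, arm over the collar), grows as it turns clockwise seen from above, stops at 1.31 (75 degrees) with the arm towards the fixture's -x. Friction about 0.2 N m; it stays where left. The key has up to 0.13 rad of play in the hole, so it may turn 1.45 rad before the stop is felt.
- key: Loose steel key, about 120 g, upright in its stand. Origin: centre of its lower tip; z up along it. Square shank 12 x 12 mm (sides along key x, y), chamfered foot, 45 mm long; on top a flat grip 48 mm (key x) by 12 mm (key y), from 45 to 73 mm above the origin. Best gripped across its y, 59 mm above the origin. Fits the lock in any of four quarter-turn positions.
- stand: Fixed aluminium block 60 x 60 mm, 50 mm high; origin under its centre, on the surface. A 15 mm square hole in its top, 30 mm deep, holds the key, whose tip starts 20 mm above the surface.
- pull_knob (a point): Black round knob on the plunger, moving with it. Origin on the plunger's axis at gripping height, 146 mm above the surface when the plunger is in; z up. Grip 26 mm across, from 14 mm below to 11 mm above the origin; lip 32 mm across on top, to 16 mm above. Below: neck 16 mm across down to -30 mm, then a collar 44 mm across, 6 mm thick, then the 10 mm pin into the index table.
- plunger (a joint): How far the plunger is pulled up (m): 0 = pin in its hole, 0.020 = fully back at its stop (the pin leaves the hole at 0.010). The spring with the weight takes about 5.5 N to start and 11.5 N at the stop, and pulls it back when let go.
- v_block: Loose steel V-block 60 x 50 x 45 mm, bystander; origin under its centre.
- mag_base: Loose magnetic base, block 50 x 60 x 55 mm with a small black switch on top (75 mm high in all), bystander; origin under its centre.
- ring_gauge: Loose steel ring gauge lying flat, 60 mm across, bore 30 mm, 18 mm high, bystander; origin under its centre.
There are look-alikes about, which are no part of the job. Leave any green or orange look-alike of the key alone.

How it is judged:
On the way, in this order (a step that is already met when the one before it is completed fails the run):
1. the key is pushed home in the lock, still locked (z of key in the frame of keyhole below -0.019 m and x of key in the frame of keyhole between -0.004 and 0.004 m and y of key in the frame of keyhole between -0.004 and 0.004 m and value of joint lock below 0.5 rad), for 0.1 s.
2. the seated key is turned clockwise to the stop, plunger still in (z of key in the frame of keyhole below -0.019 m and x of key in the frame of keyhole between -0.004 and 0.004 m and y of key in the frame of keyhole between -0.004 and 0.004 m and value of joint lock above 1.1 rad and value of joint plunger below 0.005 m), for 0.1 s.
3. the plunger is pulled fully back by the gripper (value of joint plunger above 0.015 m and contact force between the fingers and plunger above 3 N), for 0.2 s.
At the end, for the whole second after the job is handed in: The gripper's fingers hold the plunger's knob (contact over 3 N) with the plunger at least 15 of its 20 mm up, the pin 5 mm clear of its hole; nothing but the gripper holds it up; the lock stands turned beyond 1.1 rad and the key, let go, is still at least 19 mm down in its hole (all of step 3 and value of joint lock above 1.1 rad and z of key in the frame of keyhole below -0.019 m and x of key in the frame of keyhole between -0.004 and 0.004 m and y of key in the frame of keyhole between -0.004 and 0.004 m and contact force between key and plunger below 0.2 N and contact force between the fingers and key below 0.2 N); the arm keeps its last pose, push and grip.
It fails at once if the lock or its arm is pushed by the fingers (contact force between the fingers and lock above 2 N).
It fails at once if the V-block is disturbed (moved over 15 mm) (distance of v_block from where it was at the start of the episode above 0.015 m).
It fails at once if the magnetic base is disturbed (moved over 15 mm) (distance of mag_base from where it was at the start of the episode above 0.015 m).
It fails at once if the ring gauge is disturbed (moved over 15 mm) (distance of ring_gauge from where it was at the start of the episode above 0.015 m).
It also fails if it takes over 59 s, if anything falls off the work surface, if the arm or the gripper's body presses on something with over 40 N, if the wrist force passes 120 N, or if a joint passes its speed limit or range.

### The arm

A 6-joint arm with a two-finger parallel gripper is mounted at the origin on the work surface. World frame = base frame: x ahead of the robot, y to its left, z up, the work surface at z = 0. Lengths are in m, angles in rad, forces in N, time in s.
With the tool pointing down it reaches from about 0.25 to 0.85 m from the base axis. Payload 12.5 kg.
Tool frame: the origin (TCP) lies on the centre line of the jaws, within the pads' length; the fingertips stand 14 mm ahead of it and the grasp point (between the pads) lies 5 mm behind it (robot.tcp_to_tips is the distance from the TCP to the fingertips, in m); x points along the fingers, y is the direction in which the jaws open and shut, and the axes are right-handed (so a half turn about x gives the same grasp; the last joint's range is limited). The gripper opens to 93 mm and grips with 3 to 60 N. Pads are 15 mm wide; open, the fingers measure 128 mm over their backs; the gripper's body (75 mm by 188 mm) begins 65 mm behind the grasp point.
Start: joints at [1.164, 0.351, 1.652, -0, 1.139, -0.085], TCP at [0.174, 0.522, 0.233] pointing down, gripper open.
Joint ranges: [-2.75, 2.75], [-0.79, 2.1], [0.01, 2.65], [-1.57, 4.71], [0.07, 3.14], [-2.87, 2.87]. Speed limits (rad/s): [2.22, 2.22, 2.79, 3.14, 3.14, 3.14].

### API

Orientations are given as [roll, pitch, yaw] about the fixed x, y, z axes, in that order (R = Rz(yaw) Ry(pitch) Rx(roll)).
In Python, from workcell import robot gives the robot as it stands. The module is installed in compiled form; this text tells all that it offers.
- The arm moves only by the shell command python3 -m creep 'ROWS' [OPENING]. ROWS is JSON, a list that holds one entry, the list of rows, each a list of 6 numbers: the shift along the tool's x, y, z in mm, then the turn, a rotation vector about the tool's x, y, z in degrees. In form: [[[dx, dy, dz, ax, ay, az], ...]]. A call has 1 to 12 rows; each row shifts and turns the commanded pose from where the row before left it, along the tool's axes as they then stand; what a row does not reach is not made up. A row lasts 1/10 s, in which the tool goes at most 50 mm and 8.59 degrees, less where a joint would pass 70% of its speed; a pose out of reach is approached as far as the arm can. A call with a gripper value outside its range is refused whole. OPENING is the closure, from 0 (fully open) to 1 (shut), set as the call begins (- or left out, the last holds). The fingers move at their own pace and stop on an object; the grip force is fixed at half the most. Time passes only in rows, so rows that do not move let the fingers close. It gives the time, the measured TCP pose, the force and the opening at its end, in the units of the state.
- robot.get_obs(): the state, without advancing time (a new reading comes with each control period).
- robot.grab_frame(name): name is "scene" or "top"; returns (picture, depth): 400x640x3 uint8, red, green, blue; 400x640 float32, m along the optical axis (not along the pixel's ray), 0 where there is no reading.
- robot.calibration(name): a dict with "fx", "fy", "cx", "cy" (pixels), "view" (4x4, takes a point from world to camera coordinates). Camera axes: x right, y up, looking along -z (the intrinsics and any distortion apply to the point x, -y, -z); pixel columns grow to the right and rows downward; lengths in m; the calibration is good to about 2 mm. A picture is of the moment at which its call begins. calibration takes no time and is no camera call.
- robot.job_done(): hands the job in, once; it reports no verdict.
The state is a dict: "clock": time; "joints": joint angles; "dq": joint speeds; "tau": joint torques, N m; "tool_pos": TCP position; "tool_rot": TCP orientation; "ft_force": force on the tool from outside, world axes, zero at the start; "moment": the same for the moment, N m; "finger_gap": opening from 0.0 (shut) to 1.0 (fully open).
Only numpy, scipy, OpenCV 4.12 (cv2) and the standard library are available. Lean on these libraries where they do the work, as an engineer would, in place of code of your own. Each camera call takes 0.05 s, during which the arm holds its last target.

## Working session

There is one attempt and no reset: what is moved stays moved. The work goes in short steps, Python scripts to look and compute and a shell command to move; the robot and the scene stay as the last step left them, time stands still between calls to the robot, and variables do not carry over. Pictures are saved under pics/ and viewed, and the job is handed in when it is done.

```bash
mkdir -p pics; cat > h.py <<'E'
import numpy as np, cv2
from workcell import robot
def grab(n,tag):
    im,d=robot.grab_frame(n); cv2.imwrite(f'pics/{tag}.png',im[:,:,::-1]); np.save(f'pics/{tag}.npy',d); return im,d
def w(n,u,v,z=None,d=None):
    c=robot.calibration(n); V=np.linalg.inv(np.array(c['view']))
    r=np.array([(u-c['cx'])/c['fx'],-(v-c['cy'])/c['fy'],-1.0]); o=V[:3,3]; r=V[:3,:3]@r
    s=d if d is not None else (z-o[2])/r[2]
    return o+s*r
def px(n,p):
    c=robot.calibration(n); q=np.array(c['view'])@np.r_[p,1]
    return c['cx']+c['fx']*q[0]/-q[2], c['cy']-c['fy']*q[1]/-q[2]
def crop(tag,u,v,s,k,out):
    im=cv2.imread(f'pics/{tag}.png'); a=im[max(0,v-s):v+s,max(0,u-s):u+s]
    cv2.imwrite(f'pics/{out}.png',cv2.resize(a,None,fx=k,fy=k,interpolation=cv2.INTER_CUBIC))
E
python3 - <<'E'
from h import *
grab('scene','s0');grab('top','t0')
for n in('scene','top'):print(robot.calibration(n))
print(robot.get_obs(), robot.tcp_to_tips)
E
```

```text
{'fx': 489.72295618879906, 'fy': 489.72295618879906, 'cx': 320.83232562058174, 'cy': 197.17501859613515, 'view': array([[-0.68386242,  0.7293301 ,  0.0202432 ,  0.35520103],
       [-0.40453362, -0.40211231,  0.82137582,  0.14833891],
       [ 0.60719415,  0.55351901,  0.57002805, -1.63488865],
       [ 0.        ,  0.        ,  0.        ,  1.        ]])}
{'fx': 363.48680077529053, 'fy': 363.48680077529053, 'cx': 321.95767450775014, 'cy': 201.96342777712331, 'view': array([[-2.64473413e-02, -9.99647355e-01, -2.38840570e-03,
         3.14000827e-02],
       [ 9.97393926e-01, -2.65480087e-02,  6.70862120e-02,
        -5.62224998e-01],
       [-6.71259618e-02, -6.07929393e-04,  9.97744324e-01,
        -9.35700146e-01],
       [ 0.00000000e+00,  0.00000000e+00,  0.00000000e+00,
         1.00000000e+00]])}
{'clock': 0.1, 'joints': array([ 1.16441990e+00,  3.51176057e-01,  1.65233527e+00, -6.66225573e-05,
        1.13910056e+00, -8.46069985e-02]), 'dq': array([ 0.00100899, -0.00110217, -0.00263001,  0.00018797,  0.00018543,
        0.00056432]), 'tau': array([ 1.75151797e-05, -4.98028100e+01, -2.85708708e+01,  7.00528035e-02,
        2.38243846e-02, -9.25047175e-06]), 'tool_pos': array([0.17381616, 0.52151051, 0.23216814]), 'tool_rot': array([-1.59613232,  1.5697753 , -1.91787385]), 'ft_force': array([-0.93085303, -0.41880843, -0.79663702]), 'moment': array([ 0.01496826, -0.00362053,  0.00380611]), 'finger_gap': 1.0040059526974476} 0.014
```

View pics/s0.png

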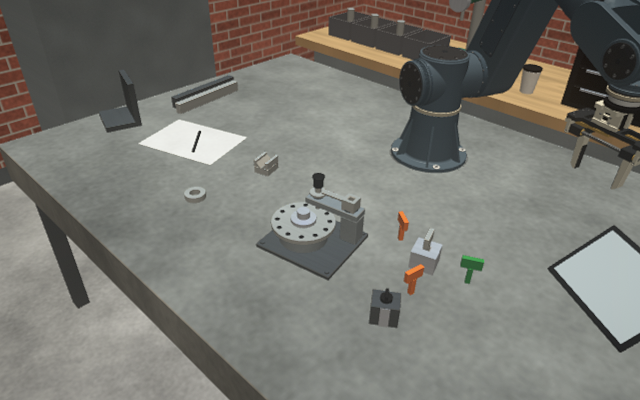

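View pics/t0.png

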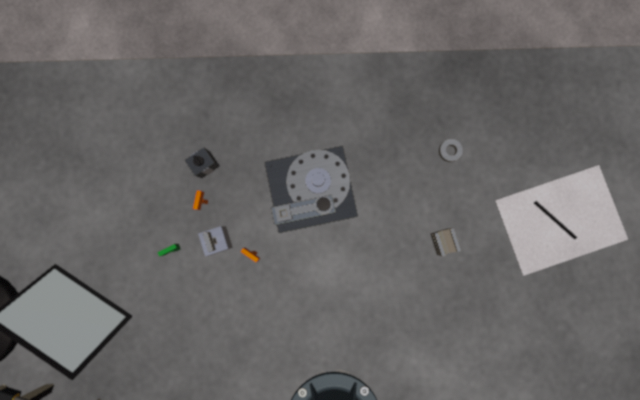

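The scene view shows the stand with a steel key at (427,245), the fixture at (315,225) and the knob at (318,182). Key candidates in the top view are orange (200,200), orange (250,255), green (168,250), and steel in the aluminium stand at (213,240). The steel one fits the description, and I'll confirm it in enlarged crops.

```bash
python3 - <<'E'
from h import *
crop('t0',213,240,25,10,'c1');crop('t0',305,205,45,12,'c2')
crop('s0',427,245,40,8,'c3');crop('s0',335,200,45,12,'c4')
a=[cv2.resize(cv2.imread(f'pics/c{i}.png'),(560,560)) for i in (1,3)]
cv2.imwrite('pics/k1.png',cv2.resize(np.hstack(a),(800,400)))
for i in(2,4):cv2.imwrite(f'pics/f{i}.png',cv2.resize(cv2.imread(f'pics/c{i}.png'),(600,600)))
E
```

```text
(no output)
```

View pics/k1.png

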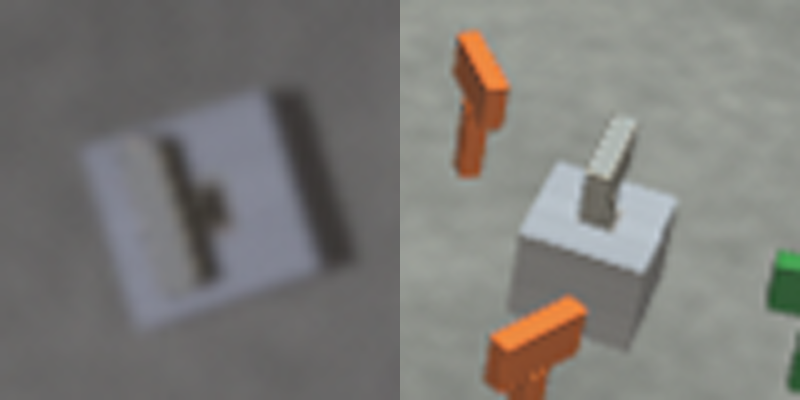

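View pics/f2.png

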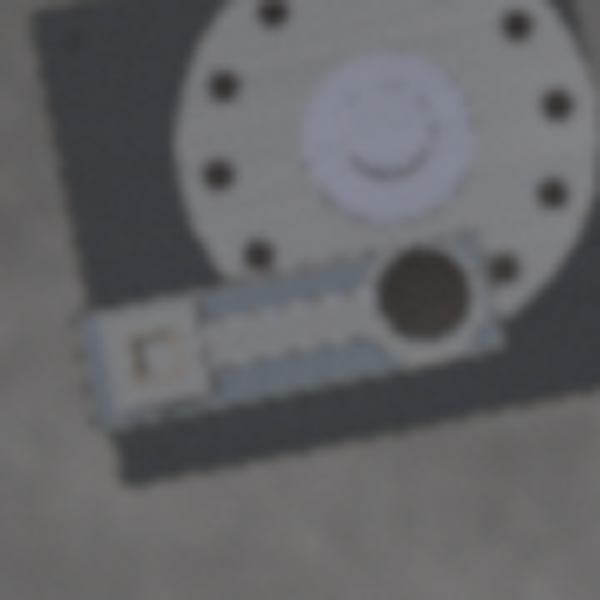

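View pics/f4.png

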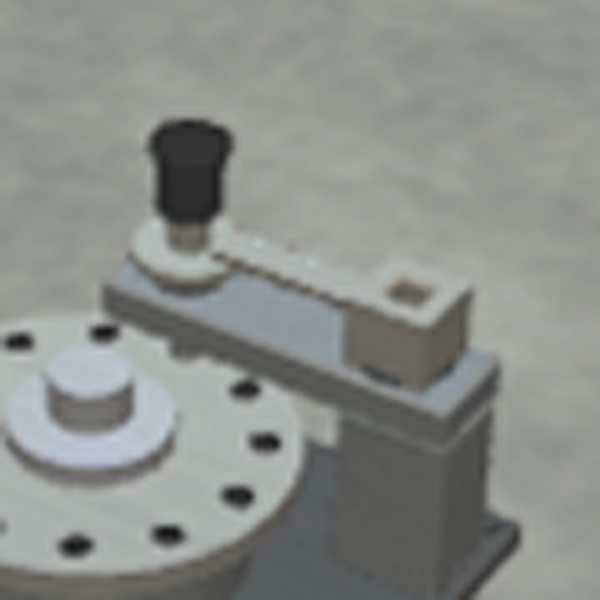

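```bash
cat > m.py <<'E'
from h import *
P=lambda o,k,x,y:(o[0]+(x+.5)/k-.5,o[1]+(y+.5)/k-.5)
T1=lambda x,y:P((188,215),8,x,y);T2=lambda x,y:P((260,160),20/3,x,y)
S3=lambda x,y:P((387,205),5,x-400,y);S4=lambda x,y:P((290,155),20/3,x,y)
if __name__=='__main__':
    for nm,z,t,s in[('key top',.093,T1(161,215),S3(610,148)),('hole',.132,T2(158,354),S4(411,291)),('knob',.162,T2(423,293),S4(191,138))]:
        a=w('top',*t,z=z);b=w('scene',*s,z=z);print(nm,a,b)
        A=[];
        # triangulate
        rs=[]
        M=np.zeros((3,3));v=np.zeros(3)
        for n,u in(('top',t),('scene',s)):
            o=w(n,*u,d=0.);r=w(n,*u,d=1.)-o;r/=np.linalg.norm(r);Q=np.eye(3)-np.outer(r,r);M+=Q;v+=Q@o
        print('  tri',np.linalg.solve(M,v))
    pts=lambda F,n,z,l:print([np.round(w(n,*F(*q),z=z)[:2]*1000,1).tolist() for q in l])
    print('key top corners top');pts(T1,'top',.093,[(118,140),(155,137),(203,288),(168,293)])
    print('stand corners top');pts(T1,'top',.05,[(80,145),(272,90),(320,270),(140,330)])
    print('key scene');pts(S3,'scene',.093,[(617,116),(636,121),(609,181),(585,174)])
    print('stand scene');pts(S3,'scene',.05,[(562,162),(679,204),(642,273),(520,232)])
    print('base');pts(T2,'top',.012,[(35,17),(125,487)])
    print('boss');pts(T2,'top',.132,[(98,315),(205,298),(215,395),(115,410)])
    for n in('t0','s0'):
        d=np.load(f'pics/{n}.npy');print((d>0).mean())
E
python3 m.py
```

```text
key top [0.47002663 0.29381304 0.093     ] [0.47325935 0.29540471 0.093     ]
  tri [0.47017371 0.2942556  0.09062333]
hole [0.5328342 0.1064059 0.132    ] [0.53271337 0.10887819 0.132     ]
  tri [0.53224509 0.10726959 0.13097673]
knob [0.54967984 0.01409926 0.162     ] [0.54868992 0.01419243 0.162     ]
  tri [0.54941397 0.01437144 0.16243289]
key top corners top
[[492.9, 306.7], [493.5, 295.5], [447.9, 281.3], [446.7, 291.8]]
stand corners top
[[491.3, 332.9], [507.1, 272.1], [450.1, 257.4], [432.8, 314.2]]
key scene
[[450.5, 284.6], [447.5, 293.1], [493.9, 308.2], [497.4, 297.6]]
stand scene
[[449.2, 259.8], [436.4, 317.5], [490.9, 331.5], [506.6, 274.8]]
base
[[673.8, 165.9], [485.6, 133.4]]
boss
[[546.9, 127.0], [551.8, 89.7], [518.1, 87.0], [513.8, 121.7]]
0.99565625
0.98523046875
```

```bash
cat > g.py <<'E'
from h import *
from scipy.spatial.transform import Rotation as R
def tool():
    o=robot.get_obs();return np.array(o['tool_pos']),R.from_euler('xyz',o['tool_rot']).as_matrix(),o
def plan(p,yawj):
    "target TCP p, tool y at yaw yawj deg (mod 180 choices printed), tool x down"
    t,M,o=tool()
    d=M.T@(np.array(p)-t)*1000
    print('clock',o['clock'],'J',np.round(o['joints'],3),'gap',round(o['finger_gap'],3),'F',np.round(o['ft_force'],1),'pos',np.round(t*1000,1))
    print('shift tool mm',np.round(d,1))
    for k in(0,180):
        y=np.radians(yawj+k);Y=np.array([np.cos(y),np.sin(y),0]);X=np.array([0,0,-1.]);T=np.c_[X,Y,np.cross(X,Y)]
        print(k,'rotvec deg',np.round(np.degrees(R.from_matrix(M.T@T).as_rotvec()),1))
E
python3 - <<'E'
from g import *
t,M,o=tool();print(M.round(3))
plan([.471,.2948,.232],106.5)
for n,q,z in[('o1',(200,200),.06),('o2',(250,255),.06),('g',(168,250),.06),('mag',(202,162),.06)]:print(n,w('top',*q,z=z).round(3))
d=np.load('pics/t0.npy')
for u,v in[(200,200),(196,193),(246,250),(250,255),(204,161),(209,241)]:print(u,v,w('top',u,v,d=float(d[v,u])).round(3))
E
```

```text
[[-0.     0.316  0.949]
 [-0.001  0.949 -0.316]
 [-1.    -0.001 -0.   ]]
clock 0.1 J [ 1.164  0.351  1.652 -0.     1.139 -0.085] gap 1.004 F [-0.9 -0.4 -0.8] pos [173.8 521.5 232.2]
shift tool mm [ 3.000e-01 -1.211e+02  3.536e+02]
0 rotvec deg [-34.9  -0.    0.1]
180 rotvec deg [1.451e+02 1.000e-01 0.000e+00]
o1 [0.573 0.323 0.06 ]
o2 [0.433 0.199 0.06 ]
g [0.45  0.403 0.06 ]
mag [0.67  0.318 0.06 ]
200 200 [0.573 0.323 0.061]
196 193 [0.59  0.328 0.074]
246 250 [0.446 0.206 0.074]
250 255 [0.434 0.196 0.075]
204 161 [0.672 0.313 0.058]
209 241 [0.471 0.29  0.094]
```

```bash
python3 -m creep '[[[0,-10,30,0,0,0],[0,-10,30,0,0,0],[0,-10,30,0,0,0],[0,-10,30,0,0,0],[0,-10,30,0,0,0],[0,-10,30,0,0,0],[0,-10,30,0,0,0],[0,-10,30,0,0,0],[0,-10,30,0,0,0],[0,-10,30,0,0,0],[0,-10,30,0,0,0],[0,-11,24,0,0,0]]]' 0.5
python3 -m creep '[[[0,0,0,-7,0,0],[0,0,0,-7,0,0],[0,0,0,-7,0,0],[0,0,0,-7,0,0],[0,0,0,-7,0,0],[0,0,0,0,0,0],[0,0,0,0,0,0]]]'
python3 -c "
from g import *
plan([.471,.2948,.075],106.5)"
```

```text
clock: 1.3
tool_pos: [0.4726, 0.2939, 0.2323]
tool_rot: [-2.13, 1.57, -2.452]
ft_force: [-0.4, 0.0, 0.8]
finger_gap: 0.496
clock: 2.0
tool_pos: [0.4714, 0.295, 0.2324]
tool_rot: [-2.966, 1.57, -2.681]
ft_force: [0.5, -0.4, -0.2]
finger_gap: 0.5
clock 2.0 J [ 0.475  0.362  1.636  0.     1.144 -1.381] gap 0.5 F [ 0.5 -0.4 -0.2] pos [471.4 295.  232.4]
shift tool mm [157.4  -0.   -0.3]
0 rotvec deg [-0.1 -0.   0. ]
180 rotvec deg [179.9   0.    0. ]
```

```bash
python3 -m creep '[[[25,0,0,0,0,0],[25,0,0,0,0,0],[25,0,0,0,0,0],[25,0,0,0,0,0],[15,0,0,0,0,0],[10,0,0,0,0,0],[0,0,0,0,0,0],[0,0,0,0,0,0]]]'
python3 - <<'E'
from g import *
grab('scene','s1')
crop('s1',429,220,40,10,'d1');cv2.imwrite('pics/d1.png',cv2.resize(cv2.imread('pics/d1.png'),(600,600)))
E
```

```text
clock: 2.8
tool_pos: [0.4718, 0.2952, 0.1082]
tool_rot: [0.192, 1.57, 0.48]
ft_force: [-0.5, 0.6, -1.2]
finger_gap: 0.504
```

View pics/d1.png

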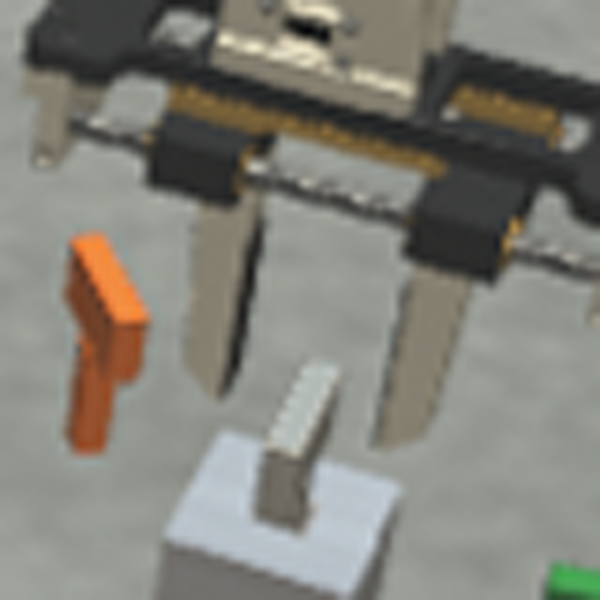

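The fingers, with tips at about (220,390) and (400,445) in the crop, straddle the key's grip at (305,410), clear of the orange key. I'll descend and close.

```bash
python3 -m creep '[[[10,0,0,0,0,0],[10,0,0,0,0,0],[8,0,0,0,0,0],[5.5,0,0,0,0,0],[0,0,0,0,0,0],[0,0,0,0,0,0]]]'
python3 -m creep '[[[0,0,0,0,0,0],[0,0,0,0,0,0],[0,0,0,0,0,0],[0,0,0,0,0,0],[0,0,0,0,0,0],[0,0,0,0,0,0],[0,0,0,0,0,0],[0,0,0,0,0,0]]]' 1
```

```text
clock: 3.45
tool_pos: [0.4715, 0.295, 0.0741]
tool_rot: [-2.845, 1.571, -2.556]
ft_force: [0.0, -0.4, 0.2]
finger_gap: 0.498
clock: 4.25
tool_pos: [0.4715, 0.295, 0.0742]
tool_rot: [-0.296, 1.571, -0.007]
ft_force: [-0.1, -0.1, 1.0]
finger_gap: 0.125
```

```bash
python3 -m creep '[[[-10,0,0,0,0,0],[-20,0,0,0,0,0],[-25,0,0,0,0,0],[-25,0,0,0,0,0],[-25,0,0,0,0,0],[-25,0,0,0,0,0],[-20,0,0,0,0,0],[-10,0,0,0,0,0],[0,0,0,0,0,0]]]'
python3 -c "
from g import *
plan([.5328,.1075,.232],97)"
```

```text
clock: 5.15
tool_pos: [0.4718, 0.2952, 0.2354]
tool_rot: [0.174, 1.569, 0.463]
ft_force: [0.3, 0.2, -0.9]
finger_gap: 0.128
clock 5.15 J [ 0.475  0.359  1.633 -0.     1.148 -1.384] gap 0.128 F [ 0.3  0.2 -0.9] pos [471.8 295.2 235.4]
shift tool mm [   3.4 -197.3    4.9]
0 rotvec deg [ 9.6  0.1 -0. ]
180 rotvec deg [-170.4    0.     0.2]
```

```bash
python3 -m creep '[[[0,-20,0,0,0,0],[0,-25,0,0,0,0],[0,-25,0,0,0,0],[0,-25,0,0,0,0],[0,-25,0,0,0,0],[0,-25,1,0,0,0],[0,-25,2,0,0,0],[0,-17,2,0,0,0],[0,-10,0,0,0,0],[0,0,0,5,0,0],[0,0,0,4.6,0,0],[0,0,0,0,0,0]]]'
python3 -m creep '[[[10,0,0,0,0,0],[10,0,0,0,0,0],[0,0,0,0,0,0],[0,0,0,0,0,0]]]'
python3 - <<'E'
from g import *
plan([.5328,.1075,.206],97)
grab('scene','s2');grab('top','t2')
crop('s2',335,190,45,12,'e1');cv2.imwrite('pics/e1.png',cv2.resize(cv2.imread('pics/e1.png'),(600,600)))
crop('t2',290,205,40,12,'e2');cv2.imwrite('pics/e2.png',cv2.resize(cv2.imread('pics/e2.png'),(600,600)))
E
```

```text
clock: 6.35
tool_pos: [0.532, 0.1078, 0.2334]
tool_rot: [3.062, 1.569, -3.101]
ft_force: [-0.5, -0.0, -0.3]
finger_gap: 0.127
clock: 6.75
tool_pos: [0.5322, 0.1077, 0.2136]
tool_rot: [-3.14, 1.57, -3.018]
ft_force: [0.1, 0.7, -0.9]
finger_gap: 0.13
clock 6.75 J [ 0.114  0.359  1.69  -0.     1.093 -1.579] gap 0.13 F [ 0.1  0.7 -0.9] pos [532.2 107.7 213.6]
shift tool mm [ 7.6 -0.2  0.6]
0 rotvec deg [ 0.  -0.1  0. ]
180 rotvec deg [-1.8e+02 -0.0e+00 -1.0e-01]
```

View pics/e1.png

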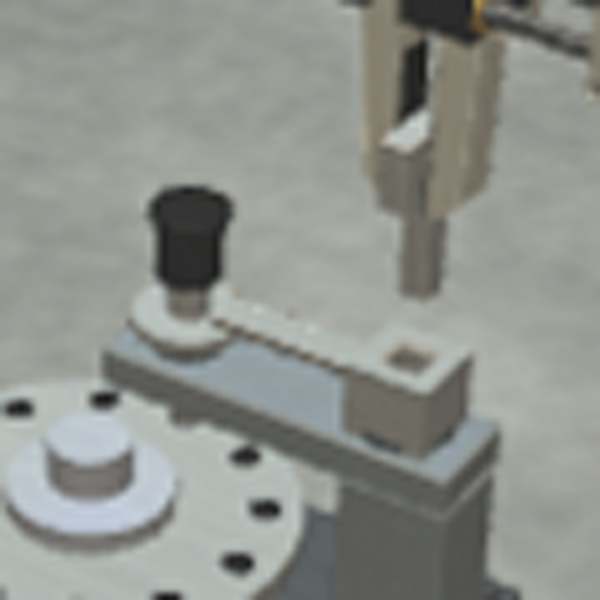

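View pics/e2.png

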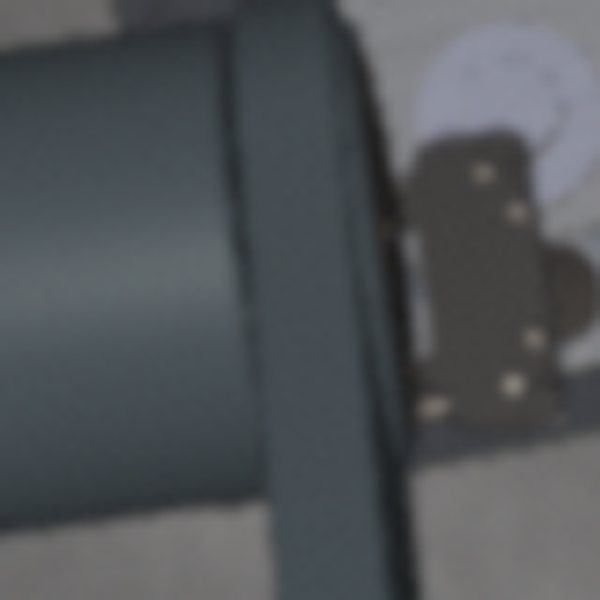

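```bash
python3 - <<'E'
from g import *
t,M,o=tool()
def C(p):
    u,v=px('scene',p);return round((u-290+.5)*20/3-.5),round((v-145+.5)*20/3-.5)
zt=t[2]-.054
yw=np.radians(7);A=np.array([np.cos(yw),np.sin(yw),0]);B=np.array([-A[1],A[0],0])
c=np.r_[t[:2],0]
for nm,cc,h,z in[('tip',c,6,zt),('shanktop',c,6,zt+.045),('hole1',np.array([.5328,.1064,0]),6.8,.132),('hole2',np.array([.5327,.1088,0]),6.8,.132),('boss',np.array([.5328,.1075,0]),17,.132)]:
    print(nm,[C(cc+h/1000*(a*A+b*B)+[0,0,z]) for a,b in((1,1),(1,-1),(-1,-1),(-1,1))],C(cc+[0,0,z]))
print('griptop',[C(c+a*.024*A+b*.006*B+[0,0,zt+.073]) for a,b in((1,1),(1,-1),(-1,-1),(-1,1))])
im=cv2.imread('pics/s2.png')[165:230,330:395];cv2.imwrite('pics/e3.png',cv2.resize(im,(780,780),interpolation=cv2.INTER_LANCZOS4)[:600])
E
```

```text
tip [(418, 304), (390, 292), (408, 278), (436, 289)] (413, 291)
shanktop [(425, 196), (396, 185), (415, 170), (444, 182)] (420, 183)
hole1 [(411, 370), (379, 357), (400, 340), (432, 353)] (406, 355)
hole2 [(416, 373), (385, 359), (405, 343), (437, 356)] (411, 358)
boss [(422, 395), (342, 361), (395, 319), (473, 351)] (408, 356)
griptop [(401, 148), (372, 137), (448, 81), (477, 91)]
```

View pics/e3.png

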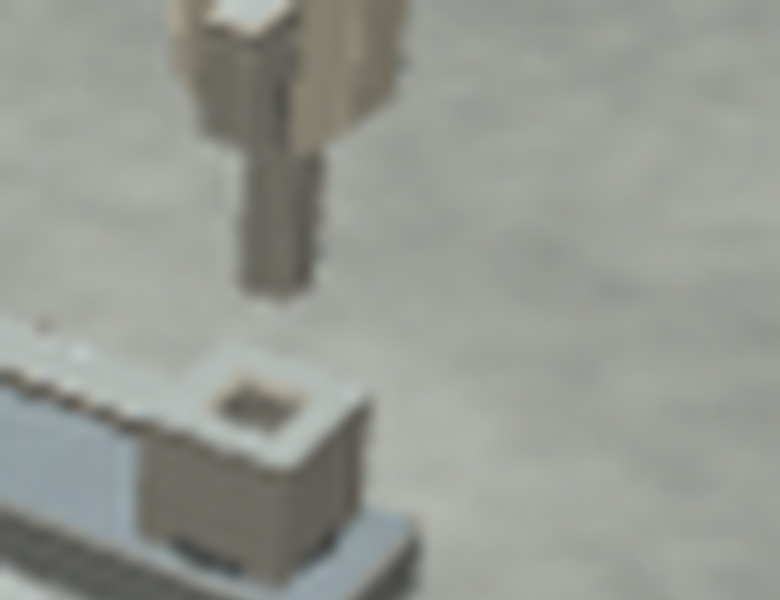

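```bash
python3 - <<'E'
from g import *
d=np.load('pics/s2.npy');np.set_printoptions(linewidth=200)
def pts(u0,u1,v0,v1):
    for v in range(v0,v1):
        print(v,' '.join('%d,%d,%d'%tuple((w('scene',u,v,d=float(d[v,u]))*1000).round()) for u in range(u0,u1)))
pts(347,360,163,192)
print('boss');pts(339,363,192,214)
E
```

```text
163 540,96,228 542,100,230 539,101,230 538,102,230 536,104,229 536,107,231 535,109,231 539,115,235 542,120,239 542,123,240 542,126,241 540,127,241 539,129,241
164 544,99,228 541,99,227 544,105,231 541,105,230 543,110,232 538,109,230 541,114,233 538,114,232 543,121,237 543,124,238 540,125,238 538,126,237 539,129,239
165 546,101,227 550,107,231 548,108,231 548,111,232 545,111,231 543,112,231 543,116,232 540,116,231 541,120,233 539,121,233 538,123,233 539,127,235 539,130,237
166 552,106,229 555,111,232 553,112,232 549,112,230 548,114,231 547,116,231 543,116,230 541,117,229 540,119,230 537,120,229 539,124,231 541,129,234 539,129,233
167 555,108,229 555,111,230 1296,706,803 555,117,233 552,117,231 544,114,227 544,117,228 541,117,227 541,120,228 540,122,228 539,124,229 540,128,231 538,129,231
168 557,110,228 555,112,228 555,114,229 554,117,230 551,117,228 545,115,225 540,114,222 538,115,222 537,117,223 540,122,226 537,123,225 539,127,227 539,130,229
169 553,107,222 555,112,225 553,113,225 553,115,226 549,115,224 546,116,223 544,117,223 541,118,222 541,120,222 542,124,225 540,125,225 538,12
[... 8767 characters left out ...]
547,122,108 548,126,111 542,124,106 541,127,108 534,124,103 530,124,101 524,123,97 526,127,99 527,131,102 524,132,101 520,132,99 518,133,99
212 555,92,94 558,98,98 557,100,99 557,102,100 553,103,98 552,105,99 551,107,99 552,111,102 550,112,101 551,116,104 548,117,103 547,119,103 547,122,106 548,126,107 544,126,106 539,125,102 537,126,102 533,127,101 529,127,98 531,131,101 528,132,100 527,134,101 528,138,104 519,134,97
213 556,93,92 556,96,94 558,100,96 556,102,96 557,106,99 556,108,99 553,109,98 553,112,100 553,115,102 548,114,98 549,118,102 545,118,99 546,121,101 547,125,104 546,127,104 540,126,100 541,130,103 538,130,102 535,131,100 534,134,101 531,135,101 529,136,100 526,137,99 520,135,95
```

```bash
python3 - <<'E'
from g import *
d=np.load('pics/s2.npy')
def P(cols,rows):
    q=np.array([w('scene',u,v,d=float(d[v,u]))*1000 for v in rows for u in cols]);return q[q[:,2]<400]
def face(q,yaw,ax):
    for _ in range(3):
        y=np.radians(yaw);n=np.array([np.cos(y),np.sin(y)]) if ax==0 else np.array([-np.sin(y),np.cos(y)])
        s=q[:,:2]@n
        k=abs(s-np.median(s))<3; q=q[k]
    # fitted yaw
    i=1-ax; c=np.polyfit(q[:,i],q[:,ax],1); fy=-np.degrees(np.arctan(c[0])) if ax==0 else np.degrees(np.arctan(c[0]))
    print('n',len(q),'median',np.median(s).round(2),'mean',s[abs(s-np.median(s))<3].mean().round(2),'sd',q[:,:2].dot(n).std().round(2),'fit yaw',fy.round(1))
    return np.median(s)
def axis(name,X,Y,h):
    print(name)
    a=face(X,7,0)-h;b=face(Y,7,1)-h
    y=np.radians(7);A=np.array([np.cos(y),np.sin(y)]);B=np.array([-A[1],A[0]])
    c=a*A+b*B;print('  axis a,b',a.round(2),b.round(2),'world',c.round(2));return c
k=axis('shank',P(range(350,353),range(179,188)),P(range(354,356),range(179,188)),6)
b=axis('boss',P(range(342,351),range(204,210)),P(range(355,359),range(204,210)),17)
print('move',b-k)
q=P(range(347,350),range(169,176));face(q,7,0)
E
```

```text
shank
n 27 median 545.6 mean 545.48 sd 1.29 fit yaw -4.4
n 18 median 48.84 mean 48.81 sd 0.93 fit yaw 15.0
  axis a,b 539.6 42.84 world [530.36 108.28]
boss
n 46 median 559.37 mean 559.32 sd 1.36 fit yaw 7.6
n 24 median 58.38 mean 58.24 sd 0.89 fit yaw 9.9
  axis a,b 542.37 41.38 world [533.29 107.17]
move [ 2.92562118 -1.10918854]
n 20 median 563.79 mean 563.67 sd 1.22 fit yaw -9.9
```

Scene depth puts the shank axis at (530.4,108.3) and the boss axis at (533.3,107.2). The key sits about 2 mm off centre in the jaws along its x. I'll correct that and descend.

```bash
python3 -m creep '[[[0,-1.5,2.7,0,0,0],[8,0,0,0,0,0],[8,0,0,0,0,0],[5,0,0,0,0,0],[3,0,0,0,0,0],[0,0,0,0,0,0],[0,0,0,0,0,0]]]'
python3 -m creep '[[[1.5,0,0,0,0,0],[1.5,0,0,0,0,0],[1.5,0,0,0,0,0],[1.5,0,0,0,0,0],[0,0,0,0,0,0]]]'
```

```text
clock: 7.55
tool_pos: [0.5354, 0.1065, 0.1902]
tool_rot: [0.104, 1.571, 0.226]
ft_force: [-0.1, 0.1, -1.2]
finger_gap: 0.125
clock: 8.05
tool_pos: [0.5352, 0.1064, 0.1839]
tool_rot: [3.12, 1.57, -3.042]
ft_force: [-1.0, 0.8, -1.4]
finger_gap: 0.126
```

```bash
python3 -m creep '[[[1.5,0,0,0,0,0],[1.5,0,0,0,0,0],[1.5,0,0,0,0,0],[1.5,0,0,0,0,0],[0,0,0,0,0,0]]]'
python3 -c "
from g import *
print(tool()[2]['moment'])
grab('scene','s3')
crop('s3',345,180,35,12,'e4');cv2.imwrite('pics/e4.png',cv2.resize(cv2.imread('pics/e4.png'),(560,560)))"
```

```text
clock: 8.55
tool_pos: [0.5352, 0.1064, 0.1779]
tool_rot: [3.095, 1.571, -3.066]
ft_force: [-1.0, -0.0, -1.6]
finger_gap: 0.127
[0.05299793 0.0656608  0.00491238]
```

View pics/e4.png

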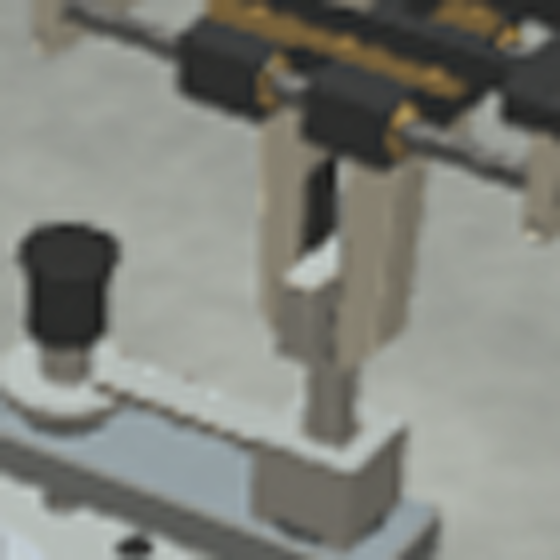

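The picture shows the shank entering the hole at about (328,440) with no side force. I'll push it home.

```bash
python3 -m creep '[[[2,0,0,0,0,0],[2,0,0,0,0,0],[2,0,0,0,0,0],[2,0,0,0,0,0],[2,0,0,0,0,0],[2,0,0,0,0,0],[2,0,0,0,0,0],[1,0,0,0,0,0],[0,0,0,0,0,0]]]'
python3 -m creep '[[[1,0,0,0,0,0],[1,0,0,0,0,0],[0.5,0,0,0,0,0],[0,0,0,0,0,0],[0,0,0,0,0,0]]]'
```

```text
clock: 9.5
tool_pos: [0.5352, 0.1064, 0.1629]
tool_rot: [-3.115, 1.571, -2.994]
ft_force: [-0.0, -0.4, -1.6]
finger_gap: 0.13
clock: 10.0
tool_pos: [0.5353, 0.1065, 0.1611]
tool_rot: [-0.038, 1.571, 0.083]
ft_force: [-3.6, -1.5, 6.0]
finger_gap: 0.13
```

```bash
python3 -m creep '[[[-0.2,-0.2,0,5,0,0],[0,-0.2,0,6,0,0],[0,-0.2,0,6,0,0],[0,-0.2,0,6,0,0],[0,0,0,0,0,0]]]'
python3 -c "
from g import *
o=tool()[2];print(o['moment'].round(3),o['joints'].round(3))"
```

```text
clock: 10.5
tool_pos: [0.5348, 0.1057, 0.1611]
tool_rot: [-2.781, 1.57, -3.064]
ft_force: [-5.1, 0.1, 6.1]
finger_gap: 0.129
[-0.006  1.177  0.04 ] [ 0.11   0.428  1.733  0.     0.982 -1.178]
```

```bash
python3 -c "
from g import *
grab('scene','s4')
crop('s4',340,190,35,12,'e5');cv2.imwrite('pics/e5.png',cv2.resize(cv2.imread('pics/e5.png'),(560,560)))"
```

```text
(no output)
```

View pics/e5.png

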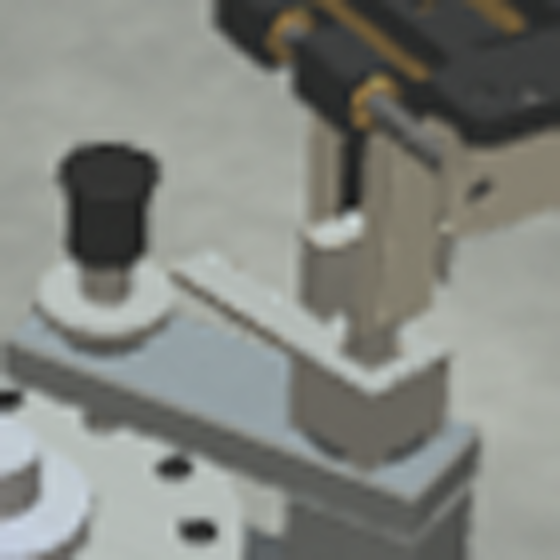

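The lock arm has swung off the collar (its end is at (190,270)), so the lock follows the key. I'll continue.

```bash
python3 -m creep '[[[0,-0.2,-0.3,6,0,0],[0,-0.2,0,6,0,0],[0,-0.2,0,6,0,0],[0,-0.2,0,6,0,0],[0,-0.2,0,6,0,0],[0,-0.2,0,6,0,0],[0,-0.2,0,6,0,0],[0,0,0,0,0,0]]]'
python3 -c "
from g import *
o=tool()[2];print(o['moment'].round(3),o['joints'].round(3))"
python3 -m creep '[[[0,-0.1,0,4,0,0],[0,-0.1,0,4,0,0],[0,-0.1,0,4,0,0],[0,0,0,0,0,0]]]'
python3 -c "
from g import *
o=tool()[2];print(o['moment'].round(3),o['joints'].round(3))"
```

```text
clock: 11.35
tool_pos: [0.5337, 0.1044, 0.1611]
tool_rot: [-1.666, 1.569, -2.682]
ft_force: [-5.2, -1.9, 5.3]
finger_gap: 0.125
[-0.424  1.252  0.117] [ 1.080e-01  4.260e-01  1.736e+00 -1.000e-03  9.810e-01 -4.470e-01]
clock: 11.75
tool_pos: [0.5333, 0.1042, 0.1611]
tool_rot: [-1.474, 1.569, -2.699]
ft_force: [-6.5, -2.4, 6.6]
finger_gap: 0.126
[-0.571  1.431  0.161] [ 1.070e-01  4.250e-01  1.737e+00 -1.000e-03  9.810e-01 -2.390e-01]
```

```bash
for i in 1; do python3 -m creep '[[[0,0,0,3,0,0],[0,0,0,0,0,0]]]'; python3 -c "
from g import *
o=tool()[2];print(o['moment'].round(3),o['joints'].round(3)[5])"
python3 -m creep '[[[0,0,0,3,0,0],[0,0,0,0,0,0]]]'; python3 -c "
from g import *
o=tool()[2];print(o['moment'].round(3),o['joints'].round(3)[5])
grab('scene','s5')
crop('s5',340,190,35,12,'e6');cv2.imwrite('pics/e6.png',cv2.resize(cv2.imread('pics/e6.png'),(560,560)))"; done
```

```text
clock: 11.95
tool_pos: [0.5332, 0.1041, 0.1611]
tool_rot: [-1.455, 1.569, -2.731]
ft_force: [-7.0, -3.2, 7.9]
finger_gap: 0.127
[-0.6    1.513  0.208] -0.187
clock: 12.15
tool_pos: [0.5331, 0.1041, 0.1611]
tool_rot: [-1.431, 1.568, -2.759]
ft_force: [-8.4, -3.4, 7.4]
finger_gap: 0.129
[-0.641  1.602  0.168] -0.135
```

View pics/e6.png

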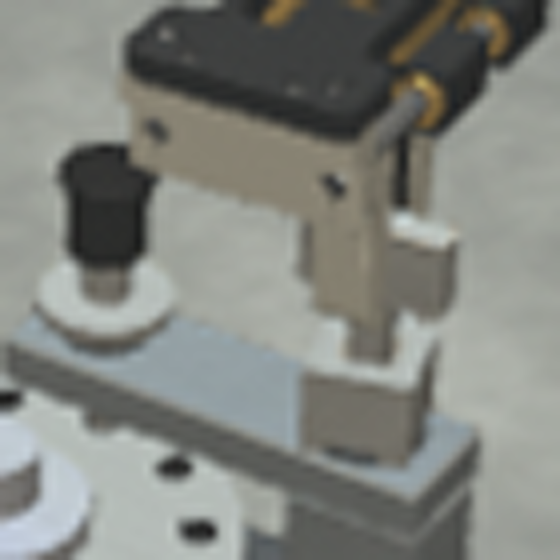

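```bash
python3 - <<'E'
from g import *
t,M,o=tool();print('jaw yaw',np.degrees(np.arctan2(M[1,1],M[0,1])))
d=np.load('pics/s5.npy')
# boss side face pts: crop origin (305,155), scale 8
def P(us,vs):
    return np.array([w('scene',u,v,d=float(d[v,u]))*1000 for v in vs for u in us])
q=P(range(345,356),range(205,211));
print(np.median(q.reshape(6,11,3),axis=0).round(1))
c=np.median(q.reshape(6,11,3),axis=0);f=np.polyfit(c[1:-1,0],c[1:-1,1],1);print('face dir deg',np.degrees(np.arctan(f[0])), 'vert',)
# key grip end/side
q=P(range(354,363),range(186,193));print(np.median(q.reshape(7,9,3),axis=0).round(1))
crop('s5',348,195,22,16,'e7');cv2.imwrite('pics/e7.png',cv2.resize(cv2.imread('pics/e7.png'),(600,600)))
E
```

```text
jaw yaw 13.966526185136741
[[552.4 107.5 113.8]
 [550.9 109.  113.5]
 [549.1 110.9 114.4]
 [547.1 112.  113.8]
 [547.  115.  115.7]
 [546.6 118.2 116.9]
 [544.2 119.2 116. ]
 [544.9 122.7 117.8]
 [544.2 125.2 117.6]
 [542.5 126.6 118.4]
 [540.5 128.2 119.3]]
face dir deg -65.98741978435596 vert
[[537.1 118.3 164.1]
 [535.4 120.6 165.4]
 [535.5 123.5 168.6]
 [534.3 125.2 168.8]
 [533.1 127.8 167.2]
 [532.5 129.7 168.4]
 [530.1 131.1 167.6]
 [525.1 129.6 163.6]
 [322.9 -17.3  -1.1]]
```

View pics/e7.png

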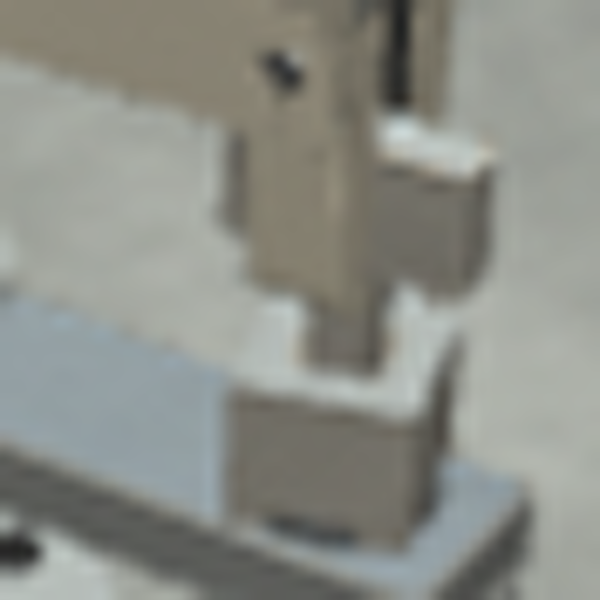

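Boss face direction is about -66°, against the fixture's +10°, so the lock is at about 75°, at its stop. I'll release the key and rise.

```bash
python3 -m creep '[[[0,0,0,0,0,0],[0,0,0,0,0,0],[0,0,0,0,0,0],[0,0,0,0,0,0],[0,0,0,0,0,0],[0,0,0,0,0,0]]]' 0.45
python3 -m creep '[[[-3,0,0,0,0,0],[-5,0,0,0,0,0],[-10,0,0,0,0,0],[-20,0,0,0,0,0],[-20,0,0,0,0,0],[-20,0,0,0,0,0],[-10,0,0,0,0,0],[0,0,0,0,0,0]]]'
python3 -c "
from g import *
plan([.5492,.0142,.232],10)
grab('scene','s6')
crop('s6',340,180,45,12,'e8');cv2.imwrite('pics/e8.png',cv2.resize(cv2.imread('pics/e8.png'),(600,600)))"
```

```text
clock: 12.8
tool_pos: [0.534, 0.1045, 0.1608]
tool_rot: [2.317, 1.571, 0.99]
ft_force: [0.5, 0.5, 1.0]
finger_gap: 0.544
clock: 13.6
tool_pos: [0.5345, 0.1045, 0.2504]
tool_rot: [1.425, 1.568, 0.098]
ft_force: [0.2, -0.6, -0.6]
finger_gap: 0.55
clock 13.6 J [ 0.108  0.322  1.647 -0.     1.17  -0.136] gap 0.55 F [ 0.2 -0.6 -0.6] pos [534.5 104.5 250.4]
shift tool mm [18.4 -7.6 91.2]
0 rotvec deg [ 4.   0.  -0.2]
180 rotvec deg [-176.     0.2    0. ]
```

View pics/e8.png

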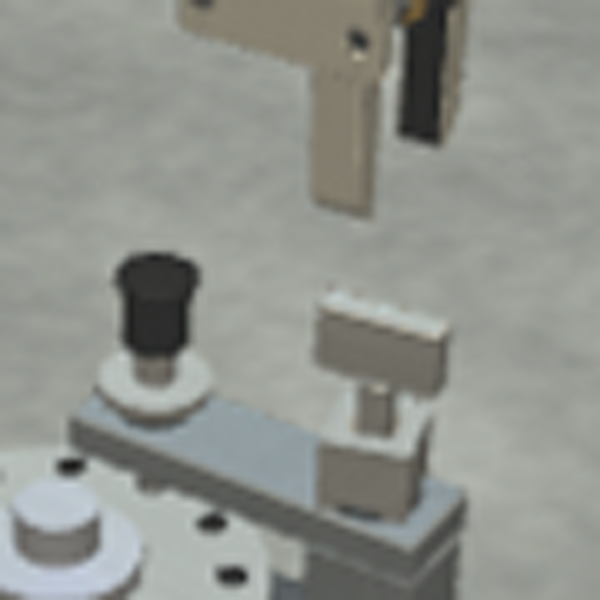

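```bash
python3 - <<'E'
from g import *
d=np.load('pics/s6.npy')
O=(295,135);U=lambda x,y:(O[0]+x/6.667,O[1]+y/6.667)
def W(us,vs):
    q=np.array([w('scene',u,v,d=float(d[v,u]))*1000 for v in vs for u in us]);return q[(q[:,2]<400)]
# key top: along line from (330,295) to (445,325)
q=[]
for x in np.linspace(335,440,12):
    y=298+(x-335)*(327-298)/105
    u,v=map(int,np.floor(np.array(U(x,y))+.0));q.append(w('scene',u,v,d=float(d[v,u]))*1000)
print('keytop',np.array(q).round(0).tolist())
c=[]
for u in range(345,355):
    s=W([u],range(205,210));c.append(np.median(s,0))
c=np.array(c);print('boss face',np.degrees(np.arctan2(*(c[-1]-c[0])[[1,0]])),np.degrees(np.arctan(np.polyfit(c[:,0],c[:,1],1)[0])))
c=[]
for u in range(344,361):
    s=W([u],range(185,190));c.append(np.median(s,0))
c=np.array(c);print('key face',c.round(0).tolist(),np.degrees(np.arctan(np.polyfit(c[1:-1,0],c[1:-1,1],1)[0])))
# knob: cylindrical side pts
q=W(range(314,324),range(180,186));
from scipy.optimize import least_squares
q=q[np.hypot(q[:,0]-549,q[:,1]-14)<25]
r=least_squares(lambda p:np.hypot(q[:,0]-p[0],q[:,1]-p[1])-13,[549,14],loss='soft_l1');print('knob',r.x,len(q))
E
```

```text
keytop [[533.0, 87.0, 177.0], [538.0, 94.0, 180.0], [535.0, 97.0, 179.0], [534.0, 99.0, 180.0], [534.0, 103.0, 179.0], [531.0, 106.0, 179.0], [534.0, 112.0, 180.0], [530.0, 115.0, 180.0], [527.0, 116.0, 179.0], [526.0, 121.0, 178.0], [526.0, 124.0, 180.0], [525.0, 126.0, 177.0]]
boss face 112.79784243129151 -63.00246995475524
key face [[543.0, 93.0, 162.0], [544.0, 96.0, 164.0], [542.0, 98.0, 162.0], [541.0, 101.0, 164.0], [541.0, 103.0, 166.0], [539.0, 105.0, 166.0], [539.0, 107.0, 165.0], [539.0, 110.0, 168.0], [537.0, 112.0, 168.0], [536.0, 114.0, 170.0], [535.0, 117.0, 168.0], [536.0, 120.0, 169.0], [535.0, 122.0, 170.0], [534.0, 124.0, 171.0], [531.0, 126.0, 171.0], [532.0, 129.0, 172.0], [531.0, 132.0, 175.0]] -69.43331124338046
knob [549.70598345  13.81633642] 54
```

The key stands home (top at z 0.180), the lock is at about 74°, and the knob is at (549.5,13.8). I'll move over the knob.

```bash
python3 -m creep '[[[0,-1,15,0,0,0],[0,-1,20,0,0,0],[0,-2,20,0,0,0],[0,-2,20,0,0,0],[0,-2,16,0,0,0],[0,0,0,4,0,0],[0,0,0,0,0,0]]]'
python3 -c "
from g import *
plan([.5493,.0136,.135],10)"
python3 -m creep '[[[15,0,0,0,0,0],[20,0,0,0,0,0],[15,0,0,0,0,0],[0,0,0,0,0,0]]]'
python3 -c "
from g import *
plan([.5493,.0136,.135],10)
grab('scene','s7')
crop('s7',330,170,45,12,'e9');cv2.imwrite('pics/e9.png',cv2.resize(cv2.imread('pics/e9.png'),(600,600)))"
```

```text
clock: 14.35
tool_pos: [0.548, 0.0132, 0.2482]
tool_rot: [-1.788, 1.57, 3.096]
ft_force: [0.4, 0.3, 0.1]
finger_gap: 0.547
clock 14.35 J [-0.061  0.332  1.638 -0.     1.173 -0.233] gap 0.547 F [0.4 0.3 0.1] pos [548.   13.2 248.2]
shift tool mm [ 1.132e+02  1.500e+00 -1.000e-01]
0 rotvec deg [-0.2 -0.   0.1]
180 rotvec deg [1.798e+02 1.000e-01 0.000e+00]
clock: 14.75
tool_pos: [0.547, 0.0142, 0.1968]
tool_rot: [-1.803, 1.567, 3.086]
ft_force: [0.0, -0.3, 0.5]
finger_gap: 0.552
clock 14.75 J [-0.059  0.388  1.694 -0.     1.064 -0.235] gap 0.552 F [ 0.  -0.3  0.5] pos [547.   14.2 196.8]
shift tool mm [61.8  2.4  1.1]
0 rotvec deg [ 0.1 -0.1  0.2]
180 rotvec deg [-1.799e+02 -4.000e-01 -1.000e-01]
```

View pics/e9.png

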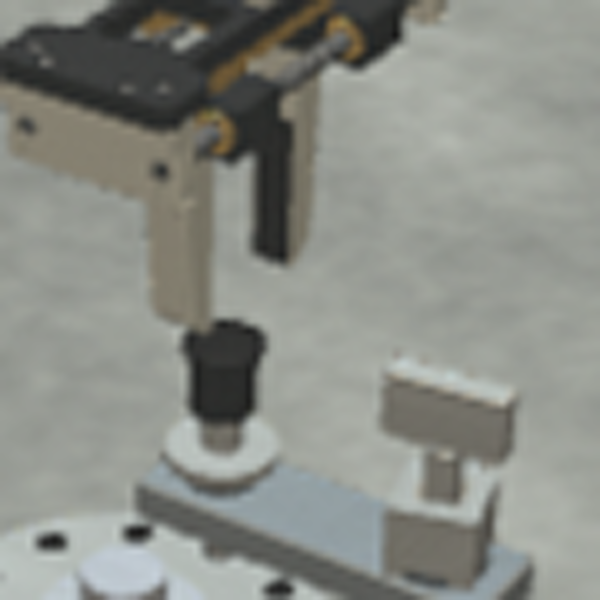

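The jaws (front tip at (185,320), rear at (275,255)) straddle the knob at (225,365), and the key stays seated. I'll correct 2 mm and descend.

```bash
python3 -m creep '[[[0,2.3,0.5,0,0,0],[0,0,0,0,0,0],[12,0,0,0,0,0],[12,0,0,0,0,0],[0,0,0,0,0,0]]]'
python3 -c "
from g import *
plan([.5493,.0136,.135],10)"
python3 -m creep '[[[12,0,0,0,0,0],[12,0,0,0,0,0],[8,0,0,0,0,0],[5,0,0,0,0,0],[0,0,0,0,0,0],[0,0,0,0,0,0]]]'
python3 -c "
from g import *
plan([.5493,.0136,.135],10)"
```

```text
clock: 15.3
tool_pos: [0.5494, 0.0142, 0.1727]
tool_rot: [-1.789, 1.567, 3.097]
ft_force: [-0.3, -0.1, -0.3]
finger_gap: 0.55
clock 15.3 J [-0.059  0.421  1.71  -0.     1.014 -0.233] gap 0.55 F [-0.3 -0.1 -0.3] pos [549.4  14.2 172.7]
shift tool mm [37.7 -0.1  0.6]
0 rotvec deg [-0.  -0.   0.2]
180 rotvec deg [1.8e+02 3.0e-01 1.0e-01]
clock: 15.9
tool_pos: [0.5506, 0.0141, 0.138]
tool_rot: [1.483, 1.571, 0.086]
ft_force: [-0.0, 0.0, 0.9]
finger_gap: 0.55
clock 15.9 J [-0.059  0.468  1.736  0.     0.937 -0.233] gap 0.55 F [-0.   0.   0.9] pos [550.6  14.1 138. ]
shift tool mm [ 3.  -1.4  0.3]
0 rotvec deg [-0.  0. -0.]
180 rotvec deg [180.  -0.  -0.]
```

```bash
python3 -m creep '[[[2,-1.2,0,0,0,0],[0,0,0,0,0,0],[0,0,0,0,0,0]]]'
python3 -m creep '[[[0,0,0,0,0,0],[0,0,0,0,0,0],[0,0,0,0,0,0],[0,0,0,0,0,0],[0,0,0,0,0,0],[0,0,0,0,0,0]]]' 1
```

```text
clock: 16.2
tool_pos: [0.5493, 0.0139, 0.136]
tool_rot: [1.254, 1.571, -0.142]
ft_force: [0.2, 0.7, 0.0]
finger_gap: 0.547
clock: 16.8
tool_pos: [0.549, 0.0139, 0.1358]
tool_rot: [-1.617, 1.57, -3.014]
ft_force: [-4.1, -0.2, 4.0]
finger_gap: 0.332
```

```bash
python3 -m creep '[[[0,0,0,0,0,0],[0,0,0,0,0,0],[0,0,0,0,0,0]]]'
python3 -c "
from g import *
grab('scene','s8')
im=cv2.imread('pics/s8.png')[150:215,290:355];cv2.imwrite('pics/e10.png',cv2.resize(im,(600,600),interpolation=cv2.INTER_CUBIC))"
```

```text
clock: 17.1
tool_pos: [0.549, 0.0139, 0.1358]
tool_rot: [-1.657, 1.57, -3.053]
ft_force: [-5.4, -1.1, 3.6]
finger_gap: 0.332
```

View pics/e10.png

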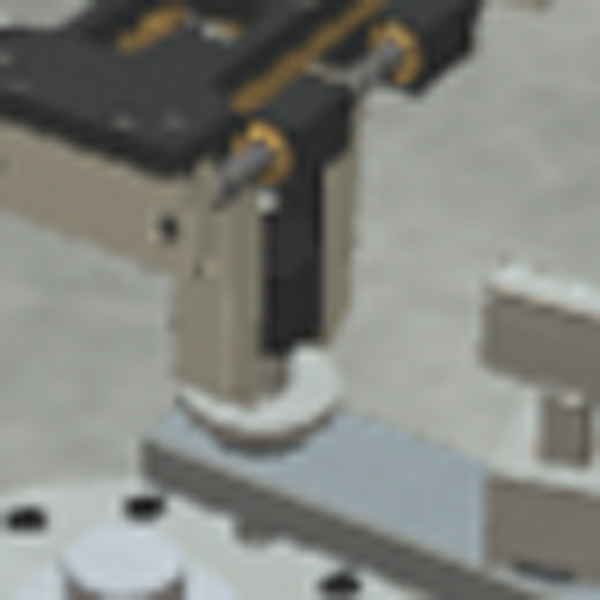

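The gap of 0.33 (about 31 mm) says the pads bear on the knob's lip rather than the 26 mm grip. I'll try a gentle pull and watch force and height.

```bash
python3 -m creep '[[[-1,0,0,0,0,0],[-1,0,0,0,0,0],[-1,0,0,0,0,0],[-1,0,0,0,0,0],[-1,0,0,0,0,0],[0,0,0,0,0,0],[0,0,0,0,0,0]]]'
python3 -m creep '[[[-1,0,0,0,0,0],[-1,0,0,0,0,0],[-1,0,0,0,0,0],[-1,0,0,0,0,0],[-1,0,0,0,0,0],[0,0,0,0,0,0],[0,0,0,0,0,0]]]'
```

```text
clock: 17.85
tool_pos: [0.549, 0.0139, 0.1406]
tool_rot: [-1.734, 1.57, -3.131]
ft_force: [-3.0, -2.2, -6.2]
finger_gap: 0.327
clock: 18.55
tool_pos: [0.5491, 0.0139, 0.1457]
tool_rot: [-1.71, 1.57, -3.107]
ft_force: [-4.3, -1.8, -8.1]
finger_gap: 0.33
```

The force tracks the spring (6.2 N, then 8.1 N), so there's no slip. I'll continue to the stop.

```bash
python3 -m creep '[[[-1,0,0,0,0,0],[-1,0,0,0,0,0],[-1,0,0,0,0,0],[-1,0,0,0,0,0],[-1,0,0,0,0,0],[-1,0,0,0,0,0],[-1,0,0,0,0,0],[-1,0,0,0,0,0],[0,0,0,0,0,0],[0,0,0,0,0,0]]]'
python3 -m creep '[[[-0.5,0,0,0,0,0],[-0.5,0,0,0,0,0],[-0.5,0,0,0,0,0],[-0.3,0,0,0,0,0],[0,0,0,0,0,0],[0,0,0,0,0,0],[0,0,0,0,0,0]]]'
python3 -c "
from g import *
grab('scene','s9')
im=cv2.imread('pics/s9.png')[145:220,285:360];cv2.imwrite('pics/e11.png',cv2.resize(im,(600,600),interpolation=cv2.INTER_CUBIC))"
```

```text
clock: 19.55
tool_pos: [0.549, 0.0139, 0.1536]
tool_rot: [-1.715, 1.57, -3.112]
ft_force: [-3.8, -2.3, -10.5]
finger_gap: 0.326
clock: 20.25
tool_pos: [0.549, 0.0139, 0.1554]
tool_rot: [-1.725, 1.57, -3.122]
ft_force: [-4.1, -2.6, -11.0]
finger_gap: 0.328
```

View pics/e11.png

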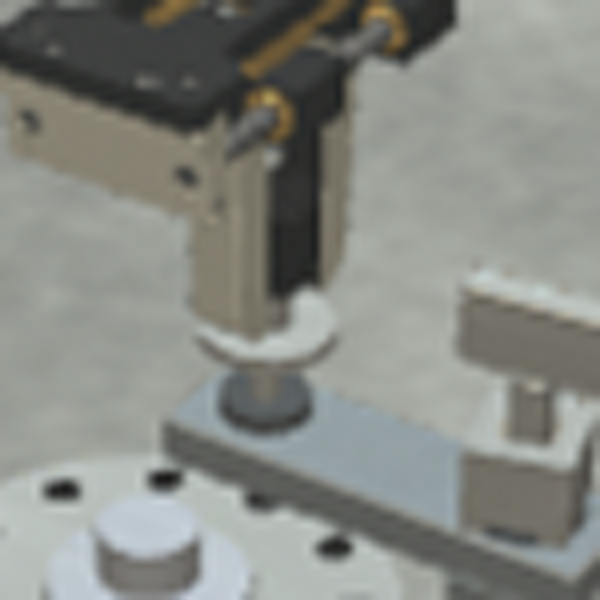

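The collar, at (265,330), has risen with the gripper and stands well clear of the bridge. I'll go a touch more to feel the stop, then check it holds.

```bash
python3 -m creep '[[[-0.4,0,0,0,0,0],[-0.2,0,0,0,0,0],[0,0,0,0,0,0],[0,0,0,0,0,0],[0,0,0,0,0,0],[0,0,0,0,0,0]]]'
python3 -m creep '[[[0,0,0,0,0,0],[0,0,0,0,0,0],[0,0,0,0,0,0],[0,0,0,0,0,0],[0,0,0,0,0,0],[0,0,0,0,0,0]]]'
python3 - <<'E'
from g import *
grab('scene','s10');d=np.load('pics/s10.npy')
c=[]
for u in range(311,328):
    for v in range(176,195):
        p=w('scene',u,v,d=float(d[v,u]))*1000
        if abs(np.hypot(p[0]-549.5,p[1]-14)-19)<4: c.append(p)
c=np.array(c);print('collar pts z',len(c),np.percentile(c[:,2],[10,50,80,95]).round(1))
im=cv2.imread('pics/s10.png')[120:270,230:430];cv2.imwrite('pics/e12.png',cv2.resize(im,(800,600),interpolation=cv2.INTER_CUBIC))
E
```

```text
clock: 20.9
tool_pos: [0.5491, 0.0139, 0.156]
tool_rot: [-1.735, 1.57, -3.132]
ft_force: [-4.8, -3.4, -11.3]
finger_gap: 0.328
clock: 21.5
tool_pos: [0.5491, 0.0139, 0.156]
tool_rot: [-1.774, 1.57, 3.112]
ft_force: [-4.1, -1.7, -11.7]
finger_gap: 0.326
collar pts z 105 [128.8 135.6 149.6 167.2]
```

View pics/e12.png

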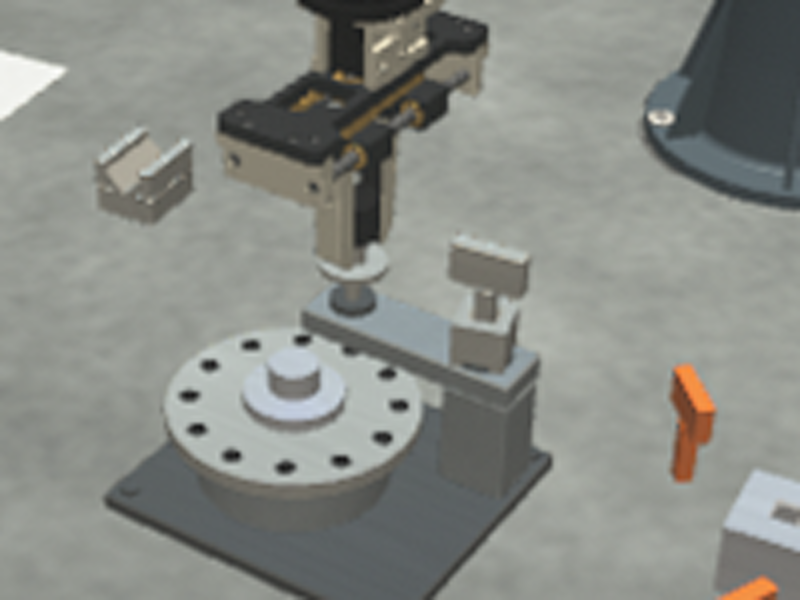

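TCP has risen 20.2 mm and the force holds at 11.7 N, the spring's value at the stop. The key is seated at about (487,265), with the collar raised at (352,265). I'll hand in.

```bash
python3 -c "
from workcell import robot
print(robot.job_done()); o=robot.get_obs();print(o['clock'],o['tool_pos'],o['ft_force'],o['finger_gap'])"
```

```text
the job is handed in; nothing more can be done
None
the job is handed in; nothing more can be done
```

I handed in the job with the key left turned in the lock and the gripper holding the plunger up at its stop; no verdict was reported.

**Key and lock:** I took the steel key from its stand and pushed it home, bottoming at TCP z 0.161 with about 6 N. I then turned it about 83° clockwise. After release, depth showed the lock at about 73–76° and the key top at z 0.18 m, so it was still about 25 mm down.

**Plunger:** I pulled the knob up 20.2 mm. The downward pull then held at 11.3–11.7 N over the last readings, matching the spring at its stop. I saw no slip.

**What did not go to plan:**
- **Grip on the knob:** The finger gap read about 31 mm, so the pads seem to hold the knob's 32 mm lip rather than the 26 mm grip. A side force of about 4–5 N remains.
- **Stops not felt:** I did not feel a sharp force jump at either stop. The lock angle comes from depth, and the plunger position from the height and the spring force.
- **Last collar check:** A final depth check on the collar height was too scattered to use, though the picture shows it well clear.
- **Bystanders:** I took no final measurements of the V-block, magnetic base or ring gauge. The arm's path stayed clear of all three.

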